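Clamp the red ink pot in its bay of the pot holder

ROBOT

A 6-joint arm with a two-finger parallel gripper is mounted at the origin on a cart in front of the work surface, level with it; the furniture and walls round the work are solid. World frame = base frame: x ahead of the robot, y to its left, z up, the work surface at z = 0. Lengths are in mm, angles in degrees, forces in N, time in s.
With the tool pointing down it reaches from about 350 to 850 mm from the base axis. Payload 8.1 kg.
Tool frame: the origin (TCP) lies at the centre of the arm's flange, where the gripper is bolted on; the fingertips stand 173 mm ahead of it and the grasp point (between the pads) lies 155 mm ahead of it; z points along the fingers, y is the line along which they close (so a half turn about z gives the same grasp; the last joint's range is limited). The gripper opens to 85 mm and grips with 20 to 120 N. Pads are 22 mm wide; open, the fingers measure 114 mm over their backs; the gripper's body (76 mm by 85 mm) begins 54 mm behind the grasp point. The pads swing forward as they close: fully open they stand 13 mm farther back than shut.
Start: joints at [-77.086, 7.471, 85.268, -0, 87.261, -4.893], TCP at [183.513, -571.253, 404.692] pointing down, gripper open.
Joint ranges: [-169.43, 169.43], [-51.17, 129.36], [1.28, 143.12], [-76.62, 256.62], [0, 156.53], [-152.29, 152.29]. Speed limits (degrees/s): [136.94, 136.94, 159.86, 180, 180, 180].

INTERFACE

Orientations are given as [roll, pitch, yaw] about the fixed x, y, z axes, in that order (R = Rz(yaw) Ry(pitch) Rx(roll)).
In Python, from bench import * gives the robot as it stands.
- The arm moves only by the shell command python3 -m jog 'ROWS' [FORCE]. ROWS is text: rows parted by semicolons, each of 7 numbers parted by spaces: the shift along the tool's x, y, z scaled (see below), then the turn, a rotation vector about the tool's x, y, z scaled (see below), then the closure, from -1 (fully open) to 1 (shut). In form: tx ty tz wx wy wz hand; .... A call has 1 to 5 rows; each row shifts and turns the commanded pose from where the row before left it, along the tool's axes as they then stand; what a row does not reach is not made up. The controller multiplies each number of a shift by 0.1 m and each number of a turn by 60 degrees. A row lasts 1/8 s, in which the tool goes at most 62.5 mm and 10.7 degrees, less where a joint would pass 70% of its speed; a pose out of reach is approached as far as the arm can. A call with a number of a shift or a turn outside -1 to 1 is refused whole. A call with a gripper value outside its range is refused whole. The fingers move at their own pace and stop on an object; FORCE is the grip in N (left out, the last holds). Time passes only in rows, so rows that do not move let the fingers close. It gives the time, the measured TCP pose, the force, the opening and the grip force at its end, in the units of the state.
- sense(): the state, without advancing time (a new reading comes with each control period).
- snapshot(name): name is "side" or "top" or "wrist"; returns a dict with "img" (480x640x3 uint8, red, green, blue), "fx", "fy", "cx", "cy" (pixels), "dist" ([k1, k2, p1, p2, k3] as OpenCV has them; the pictures are not rectified), "extrinsics" (4x4, takes a point from camera to world coordinates). Camera axes: x right, y down, z forward; pixel columns grow to the right and rows downward; lengths in mm; the calibration is good to about 2 mm. A picture is of the moment at which its call begins. There is no depth.
- hand_in(): hands the job in; it is judged then, once.
The state is a dict: "time": time; "joint_pos": joint angles; "qd": joint speeds; "joint_efforts": joint torques, N m; "tool_pos": TCP position; "tcp_rot": TCP orientation; "ft_force": force on the tool from outside, world axes, zero at the start; "wrist_torque": the same for the moment, N m; "finger_gap": finger opening in mm; "grip_force": force on a finger pad.
Only numpy, scipy, OpenCV 4.12 (cv2) and the standard library are available. Lean on these libraries where they do the work, as an engineer would, in place of code of your own. Each camera call takes 0.05 s, during which the arm holds its last target. There are 200 camera calls.

TASK

Stand the red ink pot upright in the empty bay behind the red knob of the ink pot holder and let go of it, then turn the red knob clockwise until you feel the pot held firmly between jaw and stop, and let go. The pots are glass, so do not overtighten: stop soon after the knob clearly stiffens. Do not brush the blue and green knobs on either side, and leave the other two pots standing where they are.

Things in the scene. Friction and masses are not known exactly. Their poses are not given: they have to be found in the camera images.
- red_bay: Aluminium base of the red bay, 178 x 50 mm; blue and green bays lie parallel at 56 mm pitch. Origin under the red knob's axis, on top of the plywood plate (6 mm over the table); x runs along the bay from knob to stop, z up. Jaw and stop stand at z 9 to 25 mm, the end block behind (x 135 to 147) to 28 mm; above them the pot can be held along x; sideways the next pots are 12 mm off.
- red_seat (a point): Where the centre of the pot's underside goes: on the red bay's floor, 95 mm from the knob's axis along the bay (10 mm over the table). There the pot clears the jaw and the stop by at least 2 mm. The knob then pushes it on to the V-shaped stop, 3 to 10 mm further along +x; how far is set anew each time and not measured.
- red_grip (a point): Point on the red knob's axis, at the height to grip (68 mm over the table). The knob is an upright bar 34 mm long, 12 mm thick, top 15 mm above this point, on a flange (radius 17 mm) 23 mm below it. The point's x runs along the bar and turns with it (along the bay's x at joint 0; white mark at the +x end). Blue and green knobs are alike, axes 56 mm apart: their bars may reach to 39 mm from this axis.
- red_knob (a joint): Angle of the red knob, rad: 0 open, grows clockwise seen from above (tightening), end 1.7; 12 mm of jaw per rad. Moving, it resists with 0.27 N m (less when paused) and stays where left. Once the pot is nipped on the stop (at 0.6 to 1.3 rad) the torque, moving or paused, climbs 0.012 N m per N of clamping, about 1.1 N m per rad. Well held: 10 to 18 N, a climb of 0.12 to 0.22. Over 22 N: overtightened.
- red_jaw: Cork-faced jaw of the red bay, 26 mm wide, 16 mm high, on a stiff spring, driven along the bay's x by the red knob. Its origin coincides with the bay's at joint 0; its face is 68 mm ahead of its origin in x.
- red_pot: Red ink pot with black lid, upright cylinder 44 mm in diameter, 51 mm tall, about 0.12 kg, glass; origin at the centre of its underside; at the start it stands on the table in front of the holder. A green hand press (fixed) stands to the left of the holder, the red ball of its lever (35 mm) sticking out at x 0.525, y -0.018, z 0.28: keep the wrist clear.
- blue_pot: Blue ink pot with black lid, upright cylinder 44 mm in diameter, 51 mm tall, about 0.12 kg, glass; origin at the centre of its underside; stands loose in the bay of the blue knob; leave it.
- green_pot: Green ink pot with black lid, upright cylinder 44 mm in diameter, 51 mm tall, about 0.12 kg, glass; origin at the centre of its underside; stands loose in the bay of the green knob; leave it.
- blue_knob: Blue knob, like the red one, not to be touched; origin on its axis at the flange's underside, 38 mm over the table.
- green_knob: Green knob, like the red one, not to be touched; origin on its axis at the flange's underside, 38 mm over the table.
Not all that is in view belongs to the job. What is shaped like the red_pot but brown or yellow is not meant.

How it is judged (in metres and radians):
On the way, in this order (a step that is already met when the one before it is completed fails the run):
1. the red pot stands upright in the red bay, let go, not yet clamped (x of red_pot in the frame of red_bay between 0.088 and 0.11 m and y of red_pot in the frame of red_bay between -0.007 and 0.007 m and z of red_pot in the frame of red_bay below 0.007 m and angle between red_pot's own z axis and vertical below 0.1 rad and contact force between the fingers and red_pot below 0.3 N and contact force between red_jaw and red_pot below 2 N and linear speed of red_pot below 0.02 m/s), for 0.2 s.
2. the jaw holds the red pot with more than 8 N (contact force between red_jaw and red_pot above 8 N), for 0.2 s.
At the end, for the whole second after the job is handed in: the red pot stands upright (within 0.1 rad) on the floor of the red bay, within 7 mm of its centre line, clamped by the jaw with 7 to 22 N and at rest; the fingers are off; the blue and green pots are within 8 mm of where they stood (x of red_pot in the frame of red_bay between 0.088 and 0.11 m and y of red_pot in the frame of red_bay between -0.007 and 0.007 m and z of red_pot in the frame of red_bay below 0.007 m and angle between red_pot's own z axis and vertical below 0.1 rad and contact force between the fingers and red_pot below 0.3 N and contact force between red_jaw and red_pot between 7 and 22 N and linear speed of red_pot below 0.01 m/s and distance of each of blue_pot, green_pot from where it was at the start of the episode below 0.008 m); the robot touches nothing.
It fails at once if red pot overtightened: jaw force above 22 N (contact force between red_jaw and red_pot above 22 N).
It fails at once if the blue or green knob is touched (over 1 N) (contact force between anything else and blue_knob above 1 N or contact force between anything else and green_knob above 1 N).
It fails at once if the blue or green pot is pushed more than 8 mm or tipped (distance of any of blue_pot, green_pot from where it was at the start of the episode above 0.008 m or angle between any of blue_pot, green_pot's own z axis and vertical above 0.2 rad).
It also fails if it takes over 67 s, if anything falls off the work surface, if the arm or the gripper's body presses on something with over 40 N, if the wrist force passes 120 N, or if a joint passes its speed limit or range.

## Working session

There is one attempt and no reset: what is moved stays moved. The work goes in short steps, Python scripts to look and compute and a shell command to move; the robot and the scene stay as the last step left them, time stands still between calls to the robot, and variables do not carry over. Pictures are saved under pics/ and viewed, at most 10 in all, crops included, and the job is handed in when it is done.

```bash
mkdir -p pics; ls
python3 - <<'E'
from bench import *
import cv2
s=sense();print(s)
for n in ("top","side"):
    d=snapshot(n);cv2.imwrite(f"pics/{n}0.png",d["img"][:,:,::-1])
    print(n,{k:v for k,v in d.items() if k!="img"})
E
```

```text
pics
{'time': 0.0, 'joint_pos': array([-7.70839826e+01,  7.51606040e+00,  8.53307997e+01, -2.62372588e-03,
        8.72632805e+01, -4.89125456e+00]), 'qd': array([-0.01367085,  0.02495779, -0.01245362,  0.02743998,  0.05097633,
       -0.09527399]), 'joint_efforts': array([-1.77616850e-03, -5.69403255e+01, -5.00556242e+01, -4.39940886e-04,
        1.47786172e-02,  5.89993078e-05]), 'tool_pos': array([ 183.46631711, -571.00776098,  403.61963868]), 'tcp_rot': array([-1.79890037e+02, -6.78016793e-03,  1.78073932e+01]), 'ft_force': array([-0.17169774, -0.66304238, -0.0041819 ]), 'wrist_torque': array([ 0.03595464, -0.03901069,  0.08717204]), 'grip_force': 0.0, 'finger_gap': 85.36444866141849}
top {'fx': 527.0053036661574, 'fy': 527.0053036661574, 'cx': 322.46229971477663, 'cy': 244.61402738827852, 'dist': array([-0.13767696,  0.        ,  0.        ,  0.        ,  0.        ]), 'extrinsics': array([[-1.33522854e-02, -9.87749853e-01,  1.55473292e-01,
         3.62687404e+02],
       [-9.99905690e-01,  1.26901195e-02, -5.25082145e-03,
        -2.01135976e+02],
       [ 3.21352345e-03, -1.55528740e-01, -9.87826141e-01,
         9.07287791e+02],
       [ 0.00000000e+00,  0.00000000e+00,  0.00000000e+00,
         1.00000000e+00]])}
side {'fx': 454.7558479484631, 'fy': 454.7558479484631, 'cx': 318.23683736587896, 'cy': 239.09311042726029, 'dist': array([-0.04156849,  0.        ,  0.        ,  0.        ,  0.        ]), 'extrinsics': array([[-9.89359176e-01, -3.61971085e-02,  1.40919091e-01,
         3.83038194e+02],
       [-1.44756513e-01,  3.42271560e-01, -9.28383396e-01,
         5.82784289e+02],
       [-1.46278026e-02, -9.38903588e-01, -3.43869276e-01,
         3.91517579e+02],
       [ 0.00000000e+00,  0.00000000e+00,  0.00000000e+00,
         1.00000000e+00]])}
```

View pics/top0.png

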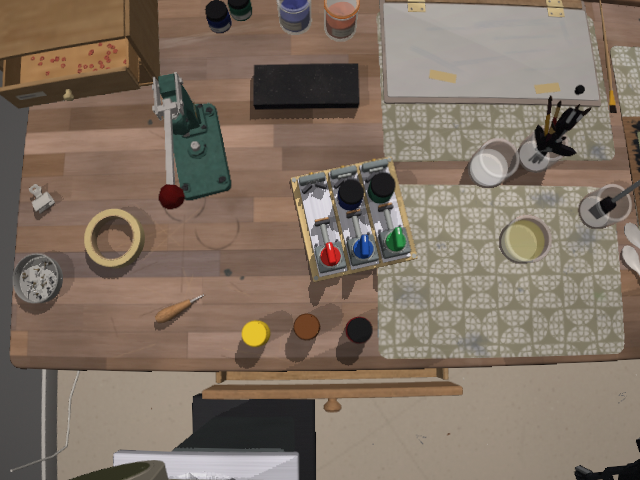

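View pics/side0.png

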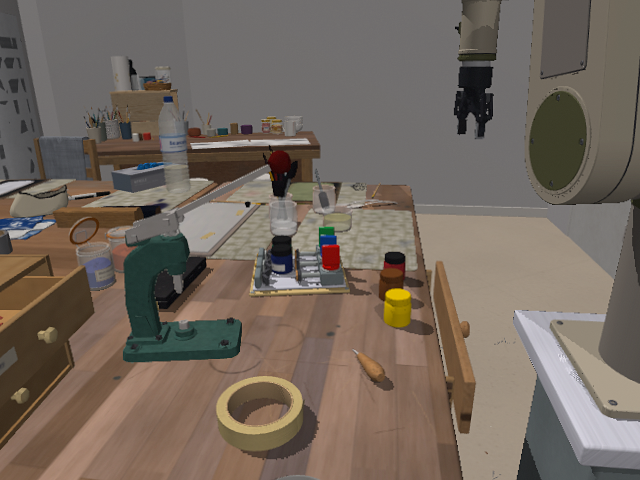

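Candidates for the red pot are yellow at top (256,333), brown (307,326), and a black lid with a red rim at (359,329). In the side view that last one has a red body at (395,265). The red cup at (340,15) is too large. I choose (359,329) and will check it in a close crop.

Run:
```python
import cv2
i=cv2.imread("pics/top0.png")[150:350,240:430]
cv2.imwrite("pics/c1.png",cv2.resize(i,None,fx=3,fy=3,interpolation=cv2.INTER_CUBIC))
i=cv2.imread("pics/side0.png")[215:335,240:420]
cv2.imwrite("pics/c2.png",cv2.resize(i,None,fx=4,fy=4,interpolation=cv2.INTER_CUBIC))
```

```text
(no output)
```

View pics/c1.png

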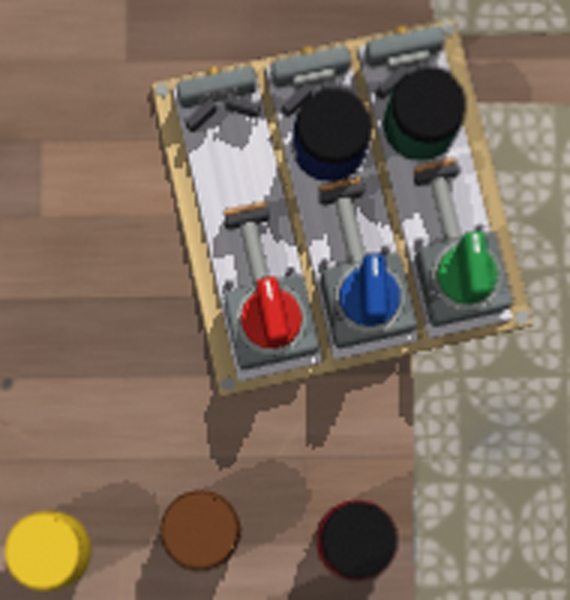

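View pics/c2.png

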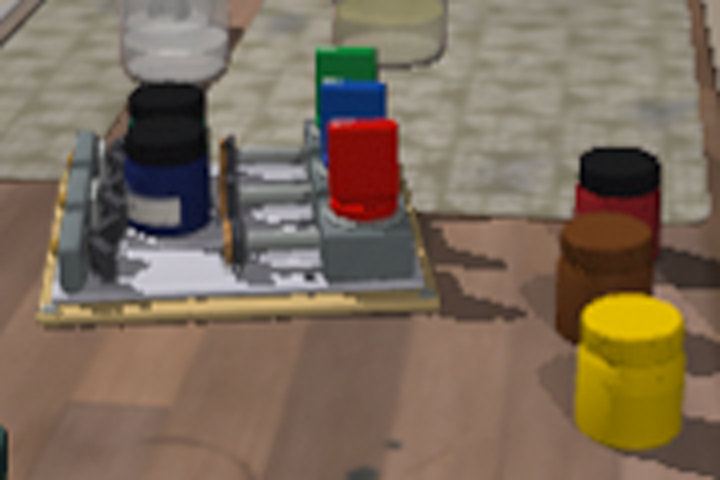

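The crop confirms it: black lid with red body at crop (357,539), full image (359,329.7). The empty bay is the left one, behind the red knob.

```bash
cat > h.py <<'E'
from bench import *
import cv2, numpy as np
def W(d,uv,z):
    """pixel -> world point on plane z"""
    K=np.array([[d['fx'],0,d['cx']],[0,d['fy'],d['cy']],[0,0,1]])
    p=cv2.undistortPoints(np.array(uv,float).reshape(-1,1,2),K,np.array(d['dist']))[:,0]
    E=d['extrinsics'];r=np.c_[p,np.ones(len(p))]@E[:3,:3].T;o=E[:3,3]
    return o+r*((z-o[2])/r[:,2])[:,None]
def P(d,X):
    K=np.array([[d['fx'],0,d['cx']],[0,d['fy'],d['cy']],[0,0,1]])
    E=np.linalg.inv(d['extrinsics']);
    return cv2.projectPoints(np.array(X,float).reshape(-1,3),cv2.Rodrigues(E[:3,:3])[0],E[:3,3],K,np.array(d['dist']))[0][:,0]
E
python3 - <<'E'
from h import *
d=snapshot("top")
f=lambda L,z:W(d,[(240+x/3,150+y/3) for x,y in L],z).round(1)
print("pot",f([(357,539)],51))
print("screws",f([(162,91),(228,384),(521,317)],6))
print("basecorners TL BL BR, TR",f([(178,97),(238,378),(322,360),(268,78)],7))
print("flanges",f([(271,313),(370,298),(468,270)],48))
print("redbar ends",f([(264,280),(277,340)],83))
print("bluebar ends",f([(372,255),(372,315)],83))
print("greenbar ends",f([(475,234),(472,292)],83))
print("pots",f([(332,127),(427,103)],61))
print("jaw top",f([(225,212),(269,208)],31))
E
```

```text
pot [[ 358.  -262.7   51. ]]
screws [[ 620.3 -157.1    6. ]
 [ 446.7 -194.1    6. ]
 [ 483.1 -363.8    6. ]]
basecorners TL BL BR, TR [[ 616.2 -166.6    7. ]
 [ 450.  -199.8    7. ]
 [ 459.7 -248.     7. ]
 [ 627.2 -219.7    7. ]]
flanges [[ 481.6 -218.4   48. ]
 [ 489.2 -273.    48. ]
 [ 504.1 -327.7   48. ]]
redbar ends [[ 494.4 -214.3   83. ]
 [ 462.4 -220.7   83. ]]
bluebar ends [[ 507.  -271.8   83. ]
 [ 475.  -270.9   83. ]]
greenbar ends [[ 517.7 -327.    83. ]
 [ 486.5 -324.3   83. ]]
pots [[ 582.8 -253.5   61. ]
 [ 596.  -306.5   61. ]]
jaw top [[ 541.9 -193.7   31. ]
 [ 543.9 -218.6   31. ]]
```

```bash
python3 -m jog '0.434 -0.4 0 0 0 0 -1; 0.434 -0.4 0 0 0 0 -1; 0.434 -0.4 0 0 0 0 -1; 0.434 -0.4 0 0 0 0 -1; 0.434 -0.4 0 0 0 0 -1'
python3 -m jog '0.434 -0.4 0 0 0 0 -1; 0 0 0 0 0 -0.175 -1; 0 0 0 0 0 -0.175 -1; 0 0 0 0 0 -0.175 -1; 0 0 0 0 0 -0.175 -1'
python3 -m jog '0 0 0 0 0 -0.175 -1; 0 0 0 0 0 -0.175 -1; 0 0 0 0 0 -0.175 -1; 0 0 0 0 0 -0.175 -1; 0 0 0 0 0 0 -1'
python3 - <<'E'
from h import *
d=snapshot("wrist");cv2.imwrite("pics/w1.png",d["img"][:,:,::-1])
print(d['fx'],d['cx'],d['cy'],d['dist'],d['extrinsics'].round(3));s=sense();print(s['tool_pos'],s['tcp_rot'],s['time'],s['joint_pos'])
E
```

```text
time: 0.78
tool_pos: [329.4, -312.7, 404.5]
tcp_rot: [180.0, -0.0, 17.8]
ft_force: [1.2, -0.8, -0.1]
finger_gap: 85.3
grip_force: 0.0
time: 1.4
tool_pos: [358.0, -262.9, 404.4]
tcp_rot: [-180.0, -0.0, 60.2]
ft_force: [0.3, 0.0, -0.2]
finger_gap: 85.1
grip_force: 0.0
time: 2.02
tool_pos: [358.0, -263.1, 404.5]
tcp_rot: [-180.0, -0.0, 101.7]
ft_force: [0.6, 0.0, 0.3]
finger_gap: 85.5
grip_force: 0.0
411.57905739827095 318.0468209682963 246.1169120672748 [-0.06844159  0.          0.          0.          0.        ] [[ 9.79000e-01  1.94000e-01  6.50000e-02  3.40421e+02]
 [ 2.04000e-01 -9.28000e-01 -3.11000e-01 -1.83680e+02]
 [-0.00000e+00  3.18000e-01 -9.48000e-01  3.73923e+02]
 [ 0.00000e+00  0.00000e+00  0.00000e+00  1.00000e+00]]
[ 357.98198795 -263.05472397  404.51381312] [-1.79989007e+02 -1.49141281e-02  1.01572757e+02] 2.075 [-4.29275376e+01 -1.74183698e+01  1.08741376e+02 -2.89147321e-04
  8.86955197e+01 -5.45002890e+01]
```

View pics/w1.png

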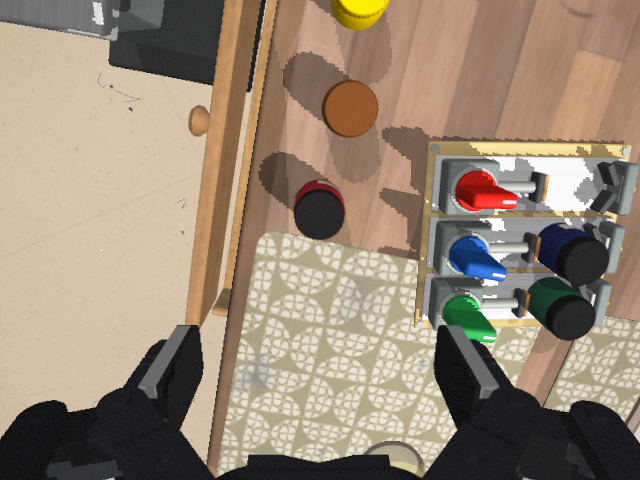

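The wrist view shows the red pot's black lid at (319,214), with yellow and brown pots above it in the picture. The holder is almost parallel to the image x axis, and its plate screws are near (435,149) and (627,150).

Run:
```python
from h import *
d=snapshot("wrist")
print("pot",W(d,[(319,214)],51).round(1))
print("screws",W(d,[(435,149),(627,150),(421,325)],6).round(1))
print("redbay corners TL,BL,BR..",W(d,[(433,158),(428,212)],8).round(1))
i=d['img'][130:360,410:640,::-1]
cv2.imwrite("pics/c3.png",cv2.resize(i,(600,600),interpolation=cv2.INTER_CUBIC))
```

```text
pot [[ 357.6 -262.9   51. ]]
screws [[ 448.2 -195.4    6. ]
 [ 623.2 -157.     6. ]
 [ 484.8 -366.3    6. ]]
redbay corners TL,BL,BR.. [[ 448.1 -203.2    8. ]
 [ 457.4 -251.3    8. ]]
```

View pics/c3.png

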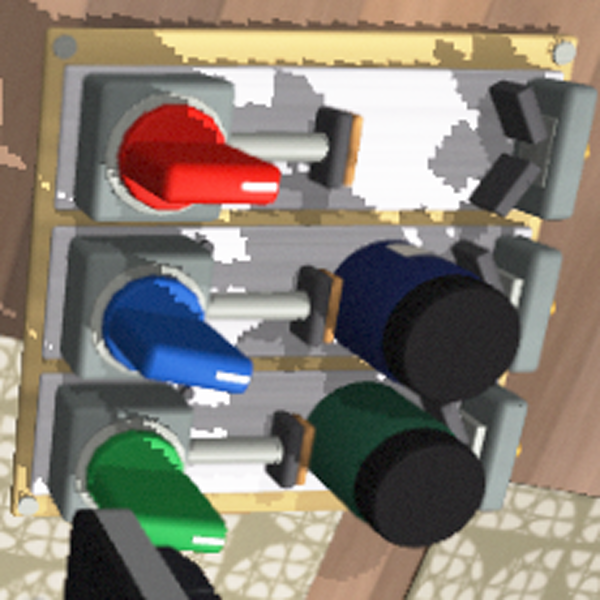

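Run:
```python
from h import *
d=snapshot("wrist")
A=np.array([447.5,-194.8]);a=np.radians(12.1);u=np.array([np.cos(a),np.sin(a)]);n=np.array([np.sin(a),-np.cos(a)])
k=230/600
def f(nm,L,z):
    w=W(d,[(410+x*k,130+y*k) for x,y in L],z)[:,:2]-A
    print(nm,np.c_[w@u,w@n].round(1).tolist())
f("bar ends",[(166,185),(280,187)],83)
f("jaw face top",[(360,117),(352,187)],31)
f("endblock face top L corners",[(531,82),(595,85)],34)
f("flange ring L,R,B",[(107,155),(233,157)],45)
f("flange red top circle",[(120,157),(228,150),(172,103)],48)
f("base near corners",[(64,67),(54,211)],10)
print(np.array([357.8,-262.8])-A)
```

```text
bar ends [[10.3, 30.7], [43.1, 31.3]]
jaw face top [[92.9, 19.6], [93.9, 42.9]]
endblock face top L corners [[148.0, 7.3], [171.0, 7.9]]
flange ring L,R,B [[5.3, 29.5], [45.5, 30.1]]
flange red top circle [[8.5, 29.5], [42.3, 27.4], [23.1, 12.9]]
base near corners [[-0.5, 6.2], [-0.3, 55.9]]
[-89.7 -68. ]
```

```bash
python3 -m jog '0 0 0.5 0 0 0 -0.4; 0 0 0.5 0 0 0 -0.4; 0 0 0.4 0 0 0 -0.4; 0 0 0 0 0 0 -0.4; 0 0 0 0 0 0 -0.4'
python3 - <<'E'
from h import *
d=snapshot("wrist");cv2.imwrite("pics/w2.png",d["img"][:,:,::-1])
s=sense();print(s['tool_pos'],s['finger_gap'])
E
```

```text
time: 2.8
tool_pos: [358.6, -263.6, 266.4]
tcp_rot: [179.9, 0.1, 101.7]
ft_force: [-0.1, -0.9, 0.9]
finger_gap: 60.1
grip_force: 0.0
[ 358.82297146 -263.82401754  266.99877054] 59.794784489482126
```

View pics/w2.png

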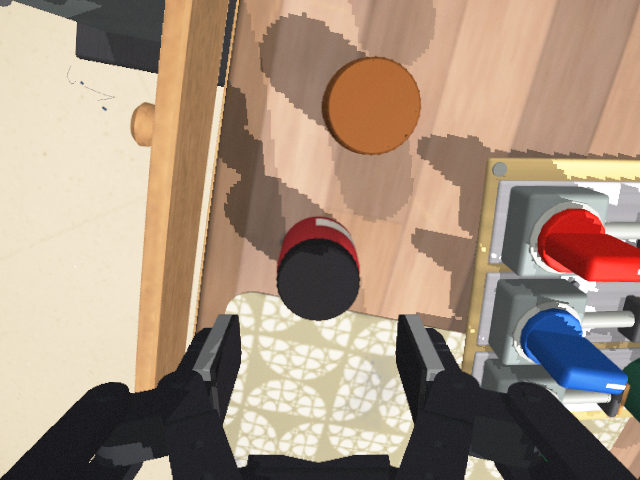

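The pot is centred between the fingers (lid at (318,279), finger tips at 238 and 399). I'll descend and grip.

```bash
python3 -m jog '0 0 0.35 0 0 0 -0.4; 0 0 0.3 0 0 0 -0.4; 0 0 0 0 0 0 -0.4; 0 0 0 0 0 0 0.3; 0 0 0 0 0 0 0.3' 25; python3 -m jog '0 0 0 0 0 0 0.3; 0 0 0 0 0 0 0.3; 0 0 0 0 0 0 0.3'
```

```text
time: 3.48
tool_pos: [359.1, -264.0, 202.1]
tcp_rot: [179.9, 0.2, 101.8]
ft_force: [-0.8, 0.6, 7.2]
finger_gap: 42.3
grip_force: 26.0
time: 3.85
tool_pos: [359.0, -264.0, 202.1]
tcp_rot: [179.9, 0.2, 101.8]
ft_force: [-1.4, 1.1, 6.5]
finger_gap: 42.7
grip_force: 26.1
```

```bash
python3 -m jog '0 0 -0.2 0 0 0 0.3; 0 0 -0.3 0 0 0 0.3; 0 0 -0.3 0 0 0 0.3; 0 0 -0.3 0 0 0 0.3; 0 0 0 0 0 0 0.3'
python3 - <<'E'
from h import *
s=sense();p=s['tool_pos'];y=np.radians(s['tcp_rot'][2]);t=np.array([572.3,-199.8])-p[:2]
print(p,s['tcp_rot'],s['ft_force'],s['finger_gap'],"tool x,y:",t@[np.cos(y),np.sin(y)],t@[np.sin(y),-np.cos(y)])
E
```

```text
time: 4.47
tool_pos: [359.0, -264.0, 313.4]
tcp_rot: [179.8, 0.3, 101.8]
ft_force: [0.1, 0.1, -1.2]
finger_gap: 42.1
grip_force: 25.9
[ 359.02113166 -264.00249575  313.35872343] [179.76764585   0.32869843 101.80660149] [ 0.14464101  0.09183153 -1.2095635 ] 42.112864868935894 tool x,y: 19.205475790203337 221.90310011667194
```

```bash
python3 -m jog '0.037 0.4 0 0 0 0 0.3; 0.037 0.444 0 0 0 0 0.3; 0.037 0.444 0 0 0 0 0.3; 0.037 0.444 0 0 0 0 0.3; 0.037 0.4 0 0 0 0 0.3'
python3 -m jog '0 0.09 0.3 0 0 0 0.3; 0 0 0.3 0 0 0 0.3; 0 0 0 0 0 0 0.3; 0 0 0 0 0 0 0.3'
python3 - <<'E'
from h import *
s=sense();p=s['tool_pos'];y=np.radians(s['tcp_rot'][2]);t=np.array([572.3,-199.8])-p[:2]
print(p,s['tcp_rot'],s['ft_force'],"tool x,y:",t@[np.cos(y),np.sin(y)],t@[np.sin(y),-np.cos(y)])
a=snapshot("wrist")["img"][...,::-1];b=snapshot("top")["img"][130:300,270:440,::-1]
cv2.imwrite("pics/w3.png",np.hstack([cv2.resize(a,(480,360)),cv2.resize(b,(320,360))]))
E
```

```text
time: 5.1
tool_pos: [564.1, -200.6, 308.3]
tcp_rot: [-179.9, -0.0, 101.8]
ft_force: [-0.3, -0.4, -1.6]
finger_gap: 42.2
grip_force: 25.9
time: 5.6
tool_pos: [571.8, -199.7, 250.2]
tcp_rot: [180.0, 0.0, 101.8]
ft_force: [0.7, -0.2, -0.5]
finger_gap: 42.6
grip_force: 26.0
[ 571.76841427 -199.68244341  250.15492858] [1.79993745e+02 5.00771917e-03 1.01795225e+02] [ 0.73368346 -0.2278794  -0.54182906] tool x,y: -0.22373812917376207 0.4963307277184193
```

View pics/w3.png

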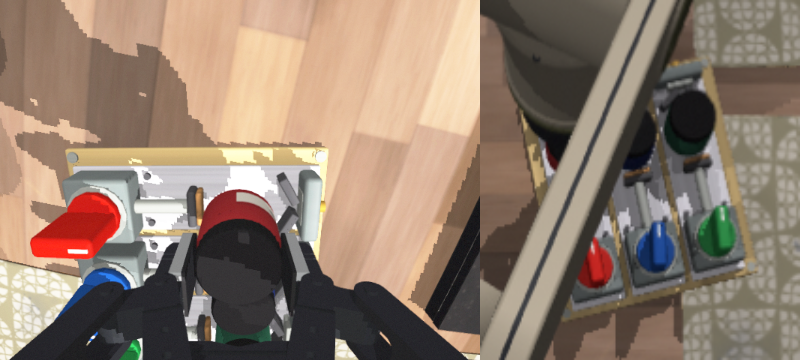

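The pot hangs over the bay with its lid at about (240,262) in the left part. The jaw is at (195,205) on its left and the V-stop at (287,195) on its right, with the plate screws at (72,158) and (319,156).

Run:
```python
from h import *
d=snapshot("wrist");k=4/3
A=np.array([447.5,-194.8]);a=np.radians(12.1);u=np.array([np.cos(a),np.sin(a)]);n=np.array([np.sin(a),-np.cos(a)])
def f(nm,L,z):
    w=W(d,[(x*k,y*k) for x,y in L],z)[:,:2]-A
    print(nm,np.c_[w@u-26,w@n-31].round(1).tolist())
f("screws (expect -26,-31 / 153,-31)",[(72,158),(319,156)],6)
f("lid (expect ~95,0)",[(240,262)],100)
f("jaw face top (68)",[(202,186)],31)
f("endblock (135)",[(301,172)],34)
f("bar far end mid",[(35,243)],83)
g=cv2.cvtColor(d['img'],cv2.COLOR_RGB2GRAY)
cv2.imwrite("pics/c4.png",cv2.resize(d['img'][180:480,80:480,::-1],(800,600),interpolation=cv2.INTER_CUBIC))
```

```text
screws (expect -26,-31 / 153,-31) [[-26.6, -29.6], [152.2, -29.8]]
lid (expect ~95,0) [[94.9, -3.2]]
jaw face top (68) [[70.7, -16.1]]
endblock (135) [[134.0, -26.1]]
bar far end mid [[-11.9, -2.9]]
```

View pics/c4.png

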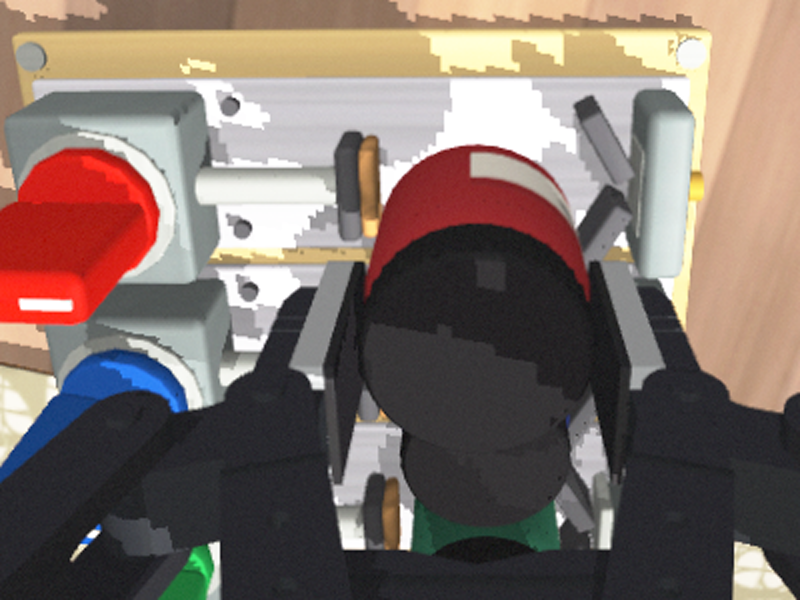

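```bash
python3 -m jog '-0.02 0 0.1 0 0 0 0.3; 0 0 0.15 0 0 0 0.3; 0 0 0.06 0 0 0 0.3; 0 0 0 0 0 0 0.3'; python3 -m jog '0 0 0.03 0 0 0 0.3; 0 0 0.03 0 0 0 0.3; 0 0 0 0 0 0 0.3'
```

```text
time: 6.25
tool_pos: [571.6, -201.3, 217.3]
tcp_rot: [-179.9, -0.1, 101.8]
ft_force: [-0.3, 0.4, -1.4]
finger_gap: 42.2
grip_force: 26.0
time: 6.62
tool_pos: [572.1, -201.4, 212.5]
tcp_rot: [-180.0, -0.0, 101.8]
ft_force: [0.5, -0.3, -1.7]
finger_gap: 42.5
grip_force: 26.0
```

```bash
python3 -m jog '0 0 0.015 0 0 0 0.3; 0 0 0 0 0 0 0.3'
```

```text
time: 6.88
tool_pos: [572.4, -201.5, 212.2]
tcp_rot: [180.0, 0.0, 101.8]
ft_force: [-2.5, 1.0, 5.0]
finger_gap: 42.5
grip_force: 26.5
```

```bash
python3 -m jog '0 0 0 0 0 0 -0.25; 0 0 0 0 0 0 -0.25; 0 0 0 0 0 0 -0.25; 0 0 0 0 0 0 -0.25'; python3 -m jog '0 0 -0.2 0 0 0 -0.25; 0 0 -0.4 0 0 0 -0.25;0 0 -0.5 0 0 0 -0.25; 0 0 0 0 0 0 -0.25'
python3 - <<'E'
from h import *
d=snapshot("wrist");cv2.imwrite("pics/w4.png",d["img"][:,:,::-1])
s=sense();print(s['tool_pos'],s['finger_gap'])
E
```

```text
time: 7.38
tool_pos: [572.2, -201.5, 211.1]
tcp_rot: [-180.0, -0.0, 101.8]
ft_force: [0.2, 0.8, -0.1]
finger_gap: 53.2
grip_force: 0.0
time: 7.88
tool_pos: [574.1, -202.3, 329.0]
tcp_rot: [179.5, 0.4, 101.8]
ft_force: [1.0, -0.5, 0.3]
finger_gap: 53.6
grip_force: 0.0
[ 573.24714727 -201.9809675   325.89333278] 53.41598040227551
```

View pics/w4.png

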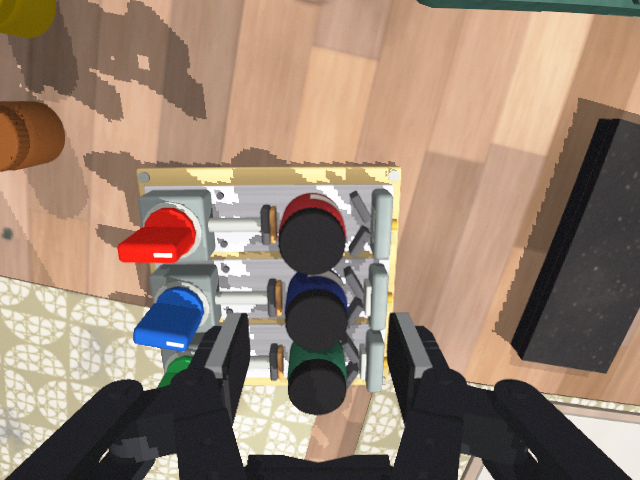

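The pot stands upright in the red bay with its lid at (312,239), level with blue (316,317) and green (317,385) and free of jaw and stop. Now checking its position and planning the knob move.

Run:
```python
from h import *
d=snapshot("wrist")
A=np.array([447.5,-194.8]);a=np.radians(12.1);u=np.array([np.cos(a),np.sin(a)]);n=np.array([np.sin(a),-np.cos(a)])
def f(nm,L,z):
    w=W(d,L,z)[:,:2]-A
    print(nm,np.c_[w@u-26,w@n-31].round(1).tolist())
f("screws (-26,-31 / 153,-31)",[(145,177),(393,175)],6)
f("lids",[(312,239),(316,317),(317,385)],61)
f("jaw faces",[(277,225),(282,298)],31)
s=sense();p=s['tool_pos'];print(p,s['tcp_rot'],s['joint_pos'])
y=np.radians(s['tcp_rot'][2]);t=A+26*u+31*n-p[:2];print(A+26*u+31*n,t@[np.cos(y),np.sin(y)],t@[np.sin(y),-np.cos(y)])
# red knob pixels (saturated red) refined: top camera later
```

```text
screws (-26,-31 / 153,-31) [[-26.3, -32.9], [149.2, -32.9]]
lids [[92.4, -3.6], [94.5, 48.8], [94.9, 101.4]]
jaw faces [[68.9, -3.9], [70.4, 49.8]]
[ 572.5297837  -201.65337721  323.38877886] [1.79848558e+02 1.09121761e-01 1.01807413e+02] [-2.42418636e+01  1.13244921e+01  8.95854298e+01  9.11926254e-04
  7.89034195e+01 -3.60495952e+01]
[ 479.42053961 -219.6611977 ] 1.4254736494188698 -94.82394718584888
```

```bash
python3 -m jog '0.014 -0.474 0 0 0 0 -0.25; 0 -0.474 0 0 0 0 -0.25; 0 0 0 0 0 0.175 0; 0 0 0 0 0 0.175 0.3; 0 0 0 0 0 0.175 0.3'
python3 -m jog '0 0 0 0 0 0.175 0.3; 0 0 0 0 0 0.175 0.3; 0 0 0 0 0 0.175 0.3; 0 0 0 0 0 0.175 0.3; 0 0 0 0 0 0.175 0.3'
python3 -m jog '0 0 0 0 0 0.095 0.3; 0 0 0.2 0 0 0 0.3; 0 0 0 0 0 0 0.3; 0 0 0 0 0 0 0.3; 0 0 0 0 0 0 0.3'
python3 - <<'E'
from h import *
s=sense();p=s['tool_pos'];print(s['joint_pos'],s['wrist_torque'],s['ft_force'])
y=np.radians(s['tcp_rot'][2]);t=np.array([479.4,-219.7])-p[:2];print(p,s['tcp_rot'],t@[np.cos(y),np.sin(y)],t@[np.sin(y),-np.cos(y)])
d=snapshot("wrist");h=cv2.cvtColor(d['img'],cv2.COLOR_RGB2HSV)
m=cv2.inRange(h,(0,170,150),(8,255,255))|cv2.inRange(h,(172,170,150),(180,255,255))
nn,l,st,c=cv2.connectedComponentsWithStats(m)
for k in range(1,nn):
    if st[k,4]>150: print(st[k],c[k])
# world positions of fitted projections
E=P(d,[[479.4,-219.7,83],[479.4,-219.7,48],[479.4+16.6,-219.7+3.6,83],[479.4-16.6,-219.7-3.6,83]]);print(E)
E
```

```text
time: 8.6
tool_pos: [478.4, -219.3, 319.9]
tcp_rot: [-179.9, -0.0, 69.9]
ft_force: [0.2, -0.0, 0.3]
finger_gap: 29.9
grip_force: 0.0
time: 9.22
tool_pos: [478.5, -219.2, 319.7]
tcp_rot: [-179.9, 0.1, 17.5]
ft_force: [-0.5, 0.3, -0.4]
finger_gap: 30.0
grip_force: 0.0
time: 9.85
tool_pos: [479.3, -219.6, 301.8]
tcp_rot: [180.0, -0.0, 12.1]
ft_force: [0.2, -0.2, 0.9]
finger_gap: 29.9
grip_force: 0.0
[-3.01935322e+01  4.07503751e-01  1.03630685e+02  2.29568399e-03
  7.59235679e+01  4.76931617e+01] [-0.04803319  0.00372268  0.01049929] [ 0.21163623 -0.20054187  0.94089182]
[ 479.25341385 -219.61459367  301.79299448] [ 1.79975905e+02 -2.97819632e-02  1.21127548e+01] 0.1254012897491483 0.1142639788264739
[ 289  224   56   83 2895] [316.19378238 259.86666667]
[[316.46151183 279.8566122 ]
 [316.71655953 255.80494061]
 [316.36852316 247.47713539]
 [316.55079087 310.48482956]]
```

```bash
python3 -m jog '0 0 0.3 0 0 0 0.3; 0 0 0.3 0 0 0 0.3; 0 0 0.1 0 0 0 0.3; 0 0 0.06 0 0 0 0.3; 0 0 0 0 0 0 0.3'; python3 -m jog '0 0 0 0 0 0 0.3; 0 0 0 0 0 0 1; 0 0 0 0 0 0 1; 0 0 0 0 0 0 1; 0 0 0 0 0 0 1' 60
python3 -c "
from bench import *;s=sense();print(s['tool_pos'],s['wrist_torque'],s['ft_force'])"
```

```text
time: 10.52
tool_pos: [479.4, -219.7, 225.9]
tcp_rot: [180.0, -0.0, 12.1]
ft_force: [-0.7, 0.3, 0.0]
finger_gap: 29.7
grip_force: 0.0
time: 11.15
tool_pos: [479.4, -219.0, 226.3]
tcp_rot: [-179.9, -0.0, 12.1]
ft_force: [-2.9, 5.6, 8.7]
finger_gap: 11.2
grip_force: 59.2
[ 479.35905668 -218.9944496   226.2720312 ] [ 0.97651914  0.55232241 -0.12048223] [-2.88290174  5.57316988  8.66694327]
```

```bash
cat > t.py <<'E'
from bench import *
import numpy as np
s=sense();print("yaw",s['tcp_rot'].round(2),"tool angle",(12.1-s['tcp_rot'][2]).round(2),"T",s['wrist_torque'].round(3),"F",s['ft_force'].round(1),s['tool_pos'].round(1),"t",round(s['time'],2))
E
python3 -m jog '0 -0.007 -0.01 0 0 0 1; 0 0 0 0 0 0.05 1; 0 0 0 0 0 0.05 1'; python3 t.py
python3 -m jog '0 0 0 0 0 0.05 1; 0 0 0 0 0 0.05 1; 0 0 0 0 0 0.05 1';python3 t.py
python3 -m jog '0 0 0 0 0 0.05 1; 0 0 0 0 0 0.05 1; 0 0 0 0 0 0.05 1';python3 t.py
```

```text
time: 11.52
tool_pos: [479.2, -218.6, 226.4]
tcp_rot: [-180.0, -0.0, 6.0]
ft_force: [1.7, 2.0, -1.7]
finger_gap: 11.0
grip_force: 59.3
yaw [-1.80e+02 -5.00e-02  6.04e+00] tool angle 6.06 T [ 0.305 -0.35   0.273] F [ 1.7  2.  -1.7] [ 479.2 -218.6  226.4] t 11.53
time: 11.9
tool_pos: [479.2, -218.5, 226.3]
tcp_rot: [-180.0, -0.0, -3.0]
ft_force: [2.7, 3.4, -0.5]
finger_gap: 11.3
grip_force: 59.4
yaw [-1.7997e+02 -4.0000e-02 -2.9600e+00] tool angle 15.06 T [ 0.505 -0.336  0.311] F [ 2.7  3.4 -0.5] [ 479.2 -218.5  226.3] t 11.9
time: 12.28
tool_pos: [479.2, -218.3, 226.4]
tcp_rot: [-179.9, -0.0, -12.0]
ft_force: [2.1, 5.0, 0.4]
finger_gap: 10.9
grip_force: 59.5
yaw [-1.7995e+02 -3.0000e-02 -1.1960e+01] tool angle 24.06 T [ 0.721 -0.324  0.317] F [2.1 5.  0.4] [ 479.2 -218.3  226.4] t 12.28
```

```bash
python3 -m jog '0 -0.006 0 0 0 0.05 1; 0 0 0 0 0 0.05 1' >/dev/null; python3 t.py
for k in 1; do :; done
python3 -m jog '0 0 0 0 0 0.035 1' >/dev/null; python3 t.py
python3 -m jog '0 0 0 0 0 0.035 1' >/dev/null; python3 t.py
python3 -m jog '0 0 0 0 0 0.035 1' >/dev/null; python3 t.py
```

```text
yaw [-1.7998e+02 -3.0000e-02 -1.7960e+01] tool angle 30.06 T [ 0.343 -0.255  0.319] F [ 1.8  2.3 -0.9] [ 479.3 -218.   226.4] t 12.53
yaw [-1.7998e+02 -3.0000e-02 -2.0050e+01] tool angle 32.15 T [ 0.512 -0.314  0.247] F [ 1.5  3.4 -1. ] [ 479.3 -218.   226.4] t 12.65
yaw [-1.7997e+02 -3.0000e-02 -2.2170e+01] tool angle 34.27 T [ 0.676 -0.466  0.338] F [ 2.   4.3 -0.7] [ 479.3 -218.   226.4] t 12.78
yaw [-1.7996e+02 -2.0000e-02 -2.4290e+01] tool angle 36.39 T [ 0.792 -0.473  0.334] F [ 2.4  5.4 -0. ] [ 479.3 -218.   226.4] t 12.9
```

```bash
python3 -m jog '0 -0.006 0 0 0 0.035 1' >/dev/null; python3 t.py
python3 -m jog '0 0 0 0 0 0.035 1' >/dev/null; python3 t.py
python3 -m jog '0 0 0 0 0 0.035 1' >/dev/null; python3 t.py
```

```text
yaw [ 1.7999e+02 -2.0000e-02 -2.6390e+01] tool angle 38.49 T [ 0.159 -0.17   0.273] F [0.7 0.8 0.4] [ 479.4 -217.7  226.4] t 13.03
yaw [-1.80e+02 -2.00e-02 -2.85e+01] tool angle 40.6 T [ 0.402 -0.299  0.308] F [ 1.9  3.  -0.2] [ 479.4 -217.7  226.3] t 13.15
yaw [-1.7999e+02 -2.0000e-02 -3.0620e+01] tool angle 42.72 T [ 0.465 -0.333  0.201] F [ 2.2  2.8 -0.2] [ 479.4 -217.7  226.4] t 13.28
```

```bash
python3 -m jog '0 0 0 0 0 0.035 1' >/dev/null; python3 t.py
python3 -m jog '0 0 0 0 0 0.035 1' >/dev/null; python3 t.py
```

```text
yaw [-1.7998e+02 -2.0000e-02 -3.2730e+01] tool angle 44.83 T [ 0.565 -0.444  0.274] F [ 2.8  3.5 -0.3] [ 479.4 -217.7  226.3] t 13.4
yaw [-1.7998e+02 -2.0000e-02 -3.4830e+01] tool angle 46.93 T [ 0.681 -0.429  0.302] F [3.7 4.3 1.1] [ 479.5 -217.7  226.3] t 13.53
```

```bash
python3 -m jog '0 0 0 0 0 0.035 1' >/dev/null; python3 t.py
python3 -m jog '0 0 0 0 0 0.035 1' >/dev/null; python3 t.py
python3 -m jog '0 0 0 0 0 0.035 1' >/dev/null; python3 t.py
```

```text
yaw [-1.7998e+02 -2.0000e-02 -3.6930e+01] tool angle 49.03 T [ 0.686 -0.54   0.304] F [2.9 2.9 1. ] [ 479.5 -217.6  226.3] t 13.65
yaw [-1.7997e+02 -2.0000e-02 -3.9030e+01] tool angle 51.13 T [ 0.68  -0.501  0.28 ] F [3.1 3.9 1. ] [ 479.5 -217.6  226.3] t 13.78
yaw [-1.7997e+02 -1.0000e-02 -4.1130e+01] tool angle 53.23 T [ 0.738 -0.522  0.267] F [3.8 5.7 1.2] [ 479.5 -217.6  226.4] t 13.9
```

```bash
python3 -m jog '0 -0.006 0 0 0 0.035 1' >/dev/null; python3 t.py
python3 -m jog '0 0 0 0 0 0.035 1' >/dev/null; python3 t.py
```

```text
yaw [ 1.7998e+02 -1.0000e-02 -4.3230e+01] tool angle 55.33 T [ 0.257 -0.128  0.25 ] F [-0.1  1.2  2.9] [ 479.7 -217.4  226.3] t 14.03
yaw [ 1.7999e+02 -1.0000e-02 -4.5330e+01] tool angle 57.43 T [ 0.424 -0.251  0.259] F [0.4 2.9 2. ] [ 479.7 -217.3  226.3] t 14.15
```

Baseline is about 0.28 with noise around 0.03; there is no nip yet.

```bash
python3 -m jog '0 0 0 0 0 0.035 1' >/dev/null; python3 t.py
python3 -m jog '0 0 0 0 0 0.035 1' >/dev/null; python3 t.py
```

```text
yaw [-1.800e+02 -1.000e-02 -4.744e+01] tool angle 59.54 T [ 0.48  -0.181  0.294] F [1.  3.  2.4] [ 479.7 -217.3  226.4] t 14.28
yaw [-1.7999e+02 -1.0000e-02 -4.9540e+01] tool angle 61.64 T [ 0.461 -0.233  0.29 ] F [1.6 3.1 3.7] [ 479.7 -217.3  226.4] t 14.4
```

```bash
python3 -m jog '0 0 0 0 0 0.035 1' >/dev/null; python3 t.py
python3 -m jog '0 0 0 0 0 0.035 1' >/dev/null; python3 t.py
```

```text
yaw [-1.7999e+02 -1.0000e-02 -5.1630e+01] tool angle 63.73 T [ 0.484 -0.283  0.261] F [2.2 2.6 3.1] [ 479.8 -217.3  226.3] t 14.53
yaw [-1.7999e+02 -1.0000e-02 -5.3730e+01] tool angle 65.83 T [ 0.502 -0.333  0.319] F [1.9 2.5 2.9] [ 479.8 -217.3  226.3] t 14.65
```

```bash
python3 -m jog '0 0 0 0 0 0.035 1' >/dev/null; python3 t.py
python3 -m jog '0 0 0 0 0 0.035 1' >/dev/null; python3 t.py
```

```text
yaw [-1.7998e+02 -1.0000e-02 -5.5830e+01] tool angle 67.93 T [ 0.639 -0.36   0.351] F [3.8 3.3 3.7] [ 479.8 -217.2  226.3] t 14.78
yaw [-1.7998e+02 -1.0000e-02 -5.7930e+01] tool angle 70.03 T [ 0.64  -0.499  0.376] F [2.7 3.2 3.1] [ 479.8 -217.2  226.3] t 14.9
```

```bash
python3 -m jog '0 0 0 0 0 0.035 1' >/dev/null; python3 t.py
```

```text
yaw [-1.7997e+02 -1.0000e-02 -6.0030e+01] tool angle 72.13 T [ 0.71  -0.457  0.437] F [2.6 3.8 3.3] [ 479.9 -217.2  226.3] t 15.03
```

```bash
python3 -m jog '0 0 0 0 0 0.02 1' >/dev/null; python3 t.py; for i in 1 2 3; do python3 -m jog '0 0 0 0 0 0 1' >/dev/null; python3 t.py; done
```

```text
yaw [-1.7997e+02 -1.0000e-02 -6.1210e+01] tool angle 73.31 T [ 0.678 -0.509  0.483] F [3.  4.7 3.8] [ 479.9 -217.2  226.3] t 15.15
yaw [-1.7997e+02 -1.0000e-02 -6.1180e+01] tool angle 73.28 T [ 0.675 -0.495  0.254] F [3.2 4.1 3. ] [ 479.9 -217.2  226.3] t 15.28
yaw [-1.7997e+02 -1.0000e-02 -6.1170e+01] tool angle 73.27 T [ 0.633 -0.389  0.24 ] F [3.4 4.6 3.4] [ 479.9 -217.2  226.3] t 15.4
yaw [-1.7997e+02 -1.0000e-02 -6.1170e+01] tool angle 73.27 T [ 0.67  -0.516  0.3  ] F [2.9 4.5 2.7] [ 479.9 -217.2  226.3] t 15.53
```

```bash
python3 -m jog '0 0 0 0 0 0 0.3; 0 0 0 0 0 0 0.3; 0 0 0 0 0 0 0.3; 0 0 0 0 0 0 0.3'; python3 t.py; python3 -m jog '0 0 -0.1 0 0 0 0.3; 0 0 -0.2 0 0 0 0.3; 0 0 -0.4 0 0 0 0.3; 0 0 -0.4 0 0 0 0.3; 0 0 0 0 0 0 0.3';python3 -m jog '0 0 0 0 0 0 0.3; 0 0 0 0 0 0 0.3'
python3 - <<'E'
from h import *
d=snapshot("side");h=cv2.cvtColor(d['img'],cv2.COLOR_RGB2HSV)
P0=np.array([479.4,-218.5]);a=np.radians(12.1);u=np.array([np.cos(a),np.sin(a)])
m=(cv2.inRange(h,(0,120,50),(8,255,255))|cv2.inRange(h,(170,120,50),(180,255,255)))[215:335,240:370]
nn,l,st,c=cv2.connectedComponentsWithStats(m)
for k in range(1,nn):
    if st[k,4]>40: print(st[k],c[k]+[240,215])
for x in (95,100,105):print(x,P(d,[[*(P0+x*u),10+18]])+0)
E
```

```text
time: 16.02
tool_pos: [479.5, -217.4, 226.0]
tcp_rot: [180.0, 0.0, -61.1]
ft_force: [0.4, -0.3, -0.2]
finger_gap: 29.8
grip_force: 0.0
yaw [ 1.7998e+02  1.0000e-02 -6.1110e+01] tool angle 73.21 T [ 0.039  0.017 -0.005] F [ 0.4 -0.3 -0.2] [ 479.5 -217.4  226. ] t 16.02
time: 16.65
tool_pos: [481.0, -218.0, 341.4]
tcp_rot: [-179.8, -0.4, -61.1]
ft_force: [0.7, -0.6, -0.3]
finger_gap: 30.1
grip_force: 0.0
time: 16.9
tool_pos: [479.2, -217.0, 334.8]
tcp_rot: [179.9, 0.1, -61.1]
ft_force: [0.4, 0.5, 0.7]
finger_gap: 29.9
grip_force: 0.0
[ 82  28  18  28 319] [330.50783699 257.8369906 ]
[ 26  49  23  22 322] [278.78571429 274.16149068]
95 [[282.57678689 273.82305252]]
100 [[279.98069103 273.92713505]]
105 [[277.38323229 274.03118139]]
```

```bash
python3 -c "
from bench import *;print(hand_in())"
```

```text
the job is handed in; nothing more can be done
None
```

I stood the red pot in its bay and tightened the red knob to about 73°. The torque climbed by roughly 0.18 N m (about 15 N by the given factor, ±2–3 N). I then released the knob, drew the arm clear and handed in at about 17 s; no verdict came back.

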